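Pack the staining kit tray

TASK

Pack the staining kit into the grey kit tray: set the white screw-cap bottle, the tube strip, the slide box and the timer each into the recess made to its shape (round, long and narrow, large rectangle, middling rectangle), upright and fully down on the recess floor. The dropper bottle and the translucent lidded box do not belong to the kit: leave them standing where they are.

Things in the scene. Friction and masses are not known exactly. Their poses are not given: they have to be found in the camera images.
- slide_box: Flat white card box of glass slides with a coloured end, closed, 57 x 83 x 31 mm (x, y, z). Origin: centre of its underside; x across its 57 mm width, y along its 83 mm length, z up. 0.11 kg. Belongs in the kit.
- timer: Small white digital timer with a grey display, standing on its foot, 32 x 68 x 60 mm (x, y, z). Origin: centre of its underside; x through its 32 mm thickness (the display faces -x), y along its 68 mm width, z up. 0.07 kg. Belongs in the kit.
- tube_strip: Strip of six small clear reaction tubes standing on a narrow foot, 15 x 78 x 29 mm (x, y, z). Origin: centre of its underside; x across the 15 mm, y along the 78 mm, z up. 0.012 kg. Belongs in the kit.
- screw_bottle: Short white round bottle with a plain white screw cap, 23 mm diameter (the body, up to 60 mm), cap 18 mm diameter, 70 mm tall. Origin: centre of its underside, z up. 0.022 kg. Belongs in the kit.
- dropper_bottle: Look-alike that does not belong: a taller slim bottle with a black dropper cap, 23 mm diameter, 90 mm tall. Origin: centre of its underside, z up.
- lidded_box: Look-alike that does not belong: a translucent plastic box with a lid, larger and taller than the slide box, 76 x 102 x 50 mm (x, y, z). Origin: centre of its underside, z up.
- nest_slide_box: White insert block, 104 x 120 x 13 mm, one of four in the grey kit tray (they change places), with one recess in its middle: the largest, a rectangle 73 x 99 mm (x, y), for the slide box. Recess 10 mm deep, dark floor 3 mm above the block's underside, rim about 16 mm above the worktop. Origin: centre of the block's underside; x across the 104 mm side, y along the 120 mm side, z up. Fixed.
- nest_timer: White insert block, 104 x 120 x 13 mm, one of four in the grey kit tray (they change places), with one recess in its middle: a middling rectangle 48 x 84 mm (x, y), for the timer. Recess 10 mm deep, dark floor 3 mm above the block's underside, rim about 16 mm above the worktop. Origin: centre of the block's underside; x across the 104 mm side, y along the 120 mm side, z up. Fixed.
- nest_strip: White insert block, 104 x 120 x 13 mm, one of four in the grey kit tray (they change places), with one recess in its middle: a long narrow rectangle 31 x 94 mm (x, y), for the tube strip. Recess 10 mm deep, dark floor 3 mm above the block's underside, rim about 16 mm above the worktop. Origin: centre of the block's underside; x across the 104 mm side, y along the 120 mm side, z up. Fixed.
- nest_bottle: White insert block, 104 x 120 x 13 mm, one of four in the grey kit tray (they change places), with one recess in its middle: a round hole of 39 mm diameter, for the screw-cap bottle. Recess 10 mm deep, dark floor 3 mm above the block's underside, rim about 16 mm above the worktop. Origin: centre of the block's underside; x across the 104 mm side, y along the 120 mm side, z up. Fixed.
Mind the look-alikes: they are no part of the job. Leave any turquoise look-alike of the timer alone.

How it is judged:
At the end, for the whole second after the job is handed in: Screw-cap bottle, tube strip, slide box and timer each in its own recess: within 14 mm of its centre, underside under 6 mm above the insert's underside (floor: 3 mm), upright within 0.1 rad, at rest. Dropper bottle and lidded box upright, within 15 mm of their start (horizontal distance between slide_box and nest_slide_box below 0.014 m and z of slide_box in the frame of nest_slide_box below 0.006 m and angle between each of slide_box, timer, tube_strip, screw_bottle, dropper_bottle, lidded_box's own z axis and vertical below 0.1 rad and linear speed of each of slide_box, timer, tube_strip, screw_bottle below 0.02 m/s and horizontal distance between timer and nest_timer below 0.014 m and z of timer in the frame of nest_timer below 0.006 m and horizontal distance between tube_strip and nest_strip below 0.014 m and z of tube_strip in the frame of nest_strip below 0.006 m and horizontal distance between screw_bottle and nest_bottle below 0.014 m and z of screw_bottle in the frame of nest_bottle below 0.006 m and distance of each of dropper_bottle, lidded_box from where it was at the start of the episode below 0.015 m); the robot touches nothing.
It fails at once if The dropper bottle is moved more than 15 mm or tipped (distance of dropper_bottle from where it was at the start of the episode above 0.015 m or angle between dropper_bottle's own z axis and vertical above 0.2 rad).
It fails at once if The lidded box is moved more than 15 mm or tipped (distance of lidded_box from where it was at the start of the episode above 0.015 m or angle between lidded_box's own z axis and vertical above 0.2 rad).
It also fails if it takes over 120 s, if anything falls off the work surface, if the arm or the gripper's body presses on something with over 40 N, if the wrist force passes 120 N, or if a joint passes its speed limit or range.

ROBOT

A 6-joint arm with a two-finger parallel gripper is mounted at the origin on a cart in front of the work surface, level with it; the furniture and walls round the work are solid. World frame = base frame: x ahead of the robot, y to its left, z up, the work surface at z = 0. Lengths are in m, angles in rad, forces in N, time in s.
With the tool pointing down it reaches from about 0.35 to 0.975 m from the base axis. Payload 4.9 kg.
Tool frame: the origin (TCP) lies at the very end of the fingers, on their centre line; the grasp point (between the pads) lies 19 mm behind it (ctrl.grasp_offset is the distance from the TCP to the grasp point, in m); z points along the fingers, y is the line along which they close (so a half turn about z gives the same grasp; the last joint's range is limited). The gripper opens to 85 mm and grips with 20 to 120 N. Pads are 22 mm wide; open, the fingers measure 114 mm over their backs; the gripper's body (76 mm by 85 mm) begins 54 mm behind the grasp point. The pads swing forward as they close: fully open they stand 13 mm farther back than shut.
Start: joints at [-1.446, 0.053, 1.613, -0, 1.476, -0.119], TCP at [0.151, -0.606, 0.231] pointing down, gripper open.
Joint ranges: [-3.01, 3.01], [-1.01, 2.22], [0.06, 2.58], [-1.02, 4.17], [0.09, 2.62], [-3.14, 3.14]. Speed limits (rad/s): [2.57, 2.57, 3.14, 3.14, 3.14, 3.14].

INTERFACE

Orientations are given as a rotation vector (axis times angle).
In Python, from station import ctrl, optics gives the robot as it stands.
- The arm moves only by the shell command python3 -m handwheel 'ROWS' [OPENING] [FORCE]. ROWS is JSON, a list of rows, each an object of numbers: "tx", "ty", "tz": the shift along the tool's x, y, z in mm; "roll": the turn about the tool's z in rad. A call has 1 to 12 rows; each row shifts and turns the commanded pose from where the row before left it, along the tool's axes as they then stand; what a row does not reach is not made up. A row lasts 1/12 s, in which the tool goes at most 41.7 mm and 7.16 degrees, less where a joint would pass 70% of its speed; a pose out of reach is approached as far as the arm can. A call with a gripper value outside its range is refused whole. OPENING is the finger opening in mm, from 0 to 85.4, set as the call begins (- or left out, the last holds). The fingers move at their own pace and stop on an object; FORCE is the grip in N (left out, the last holds). Time passes only in rows, so rows that do not move let the fingers close. It gives the time, the measured TCP pose, the force, the opening and the grip force at its end, in the units of the state.
- ctrl.get_obs(): the state, without advancing time (a new reading comes with each control period).
- optics.get_image(name): name is "scene" or "top" or "wrist"; returns (picture, depth): 480x640x3 uint8, red, green, blue; 480x640 float32, m along the optical axis (not along the pixel's ray), 0 where there is no reading.
- optics.camera_params(name): a dict with "mtx" (3x3 intrinsics, pixels), "extrinsics" (4x4, takes a point from camera to world coordinates); the wrist camera has in their place "tool_from_camera" (4x4, takes a point from camera to tool coordinates, whose origin is the TCP and whose axes are the flange's). Camera axes: x right, y down, z forward; pixel columns grow to the right and rows downward; lengths in m; the calibration is good to about 2 mm. A picture is of the moment at which its call begins: read the wrist's pose just before it. camera_params takes no time and is no camera call.
- ctrl.finish_job(): hands the job in; it is judged then, once.
The state is a dict: "t": time; "q": joint angles; "dq": joint speeds; "effort": joint torques, N m; "tool_pos": TCP position; "tool_rot": TCP orientation; "contact_force": force on the tool from outside, world axes, zero at the start; "wrist_torque": the same for the moment, N m; "opening": finger opening in m; "grip_force": force on a finger pad.
Only numpy, scipy, OpenCV 4.12 (cv2) and the standard library are available. Lean on these libraries where they do the work, as an engineer would, in place of code of your own. Each camera call takes 0.05 s, during which the arm holds its last target. There are 200 camera calls.

## Working session

There is one attempt and no reset: what is moved stays moved. The work goes in short steps, Python scripts to look and compute and a shell command to move; the robot and the scene stay as the last step left them, time stands still between calls to the robot, and variables do not carry over. Pictures are saved under pics/ and viewed, at most 14 in all, crops included, and the job is handed in when it is done.

```bash
ls; mkdir -p pics; python3 - <<'E'
from station import ctrl, optics
import cv2,numpy as np
for n in ("scene","top"):
    im,d=optics.get_image(n); np.savez(f"pics/{n}0.npz",im=im,d=d); cv2.imwrite(f"pics/{n}0.png",im[:,:,::-1])
    p=optics.camera_params(n); print(n,p["mtx"].round(1).tolist(),p["extrinsics"].round(3).tolist(),(d>0).mean())
print(optics.camera_params("wrist")); print(ctrl.get_obs())
E
```

```text
pics
scene [[444.7, 0.0, 319.9], [0.0, 444.7, 240.0], [0.0, 0.0, 1.0]] [[-0.715, -0.387, 0.582, -0.06], [-0.699, 0.409, -0.587, 0.569], [-0.01, -0.826, -0.563, 0.562], [0.0, 0.0, 0.0, 1.0]] 0.9961979166666667
top [[505.2, 0.0, 320.9], [0.0, 505.2, 236.9], [0.0, 0.0, 1.0]] [[0.053, -0.977, 0.205, 0.234], [-0.999, -0.052, 0.006, 0.011], [0.005, -0.205, -0.979, 1.308], [0.0, 0.0, 0.0, 1.0]] 0.9962109375
{'mtx': array([[333.8912804 ,   0.        , 314.05057317],
       [  0.        , 333.8912804 , 236.27151434],
       [  0.        ,   0.        ,   1.        ]]), 'tool_from_camera': array([[ 4.74778044e-04, -9.51266899e-01, -3.08368385e-01,
         7.89998950e-02],
       [ 9.99999886e-01,  4.35883180e-04,  1.95015933e-04,
        -4.51504932e-04],
       [-5.10996101e-05, -3.08368442e-01,  9.51266998e-01,
        -1.42091116e-01],
       [ 0.00000000e+00,  0.00000000e+00,  0.00000000e+00,
         1.00000000e+00]])}
{'t': 0.1, 'q': array([-1.44596024e+00,  5.32888541e-02,  1.61417550e+00, -3.62554444e-06,
        1.47602848e+00, -1.19016932e-01]), 'dq': array([ 0.00056125, -0.00232403, -0.0031951 , -0.00095637,  0.00123031,
        0.0006988 ]), 'effort': array([-1.62944525e-04, -3.94905281e+01, -3.71361530e+01, -1.89660545e-04,
        3.96609306e-03, -1.39408920e-05]), 'tool_pos': array([ 0.15081862, -0.60593291,  0.23017597]), 'tool_rot': array([-3.11638388e+00, -3.81864502e-01,  1.43446904e-05]), 'contact_force': array([-0.03961208, -0.04931574, -0.52120038]), 'wrist_torque': array([ 0.04317276, -0.02515803, -0.01951969]), 'grip_force': 0.0, 'opening': 0.0850541417650362}
```

View pics/top0.png

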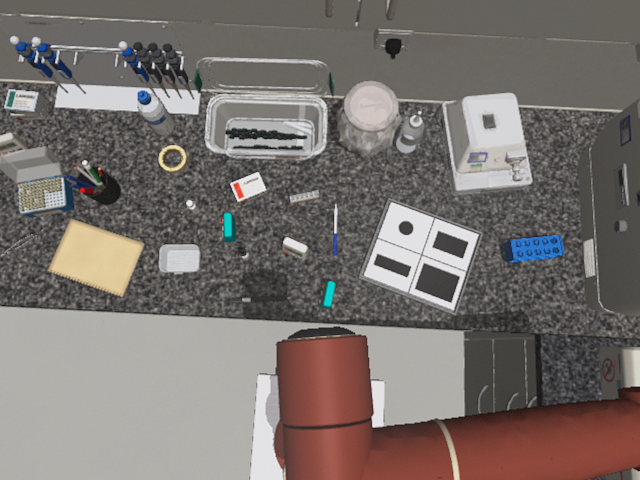

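View pics/scene0.png

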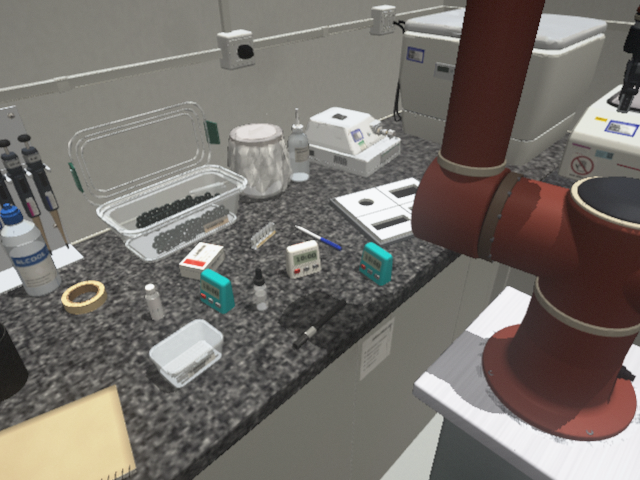

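The top view shows the slide box at (248,186), the tube strip at (304,196), the white timer at (295,247) and the screw bottle at (191,204). The dropper bottle is at (243,252) and the lidded box at (180,258). The turquoise timers are at (229,227) and (329,293). The tray recesses are round (406,228), middling (450,243), narrow (393,265) and large (437,282).

```bash
cat > h.py <<'E'
import numpy as np,cv2
from station import ctrl,optics
from scipy.spatial.transform import Rotation as R
def world(n,d,T=None):
    p=optics.camera_params(n);K=p["mtx"];T=p["extrinsics"] if T is None else T
    v,u=np.mgrid[:480,:640]
    c=np.stack([(u-K[0,2])/K[0,0]*d,(v-K[1,2])/K[1,1]*d,d],-1)
    return c@T[:3,:3].T+T[:3,3]
def ray(n,uv,z,T=None):
    p=optics.camera_params(n);K=p["mtx"];T=p["extrinsics"] if T is None else T
    uv=np.atleast_2d(uv).astype(float);c=np.c_[(uv-K[:2,2])/K[0,0],np.ones(len(uv))]@T[:3,:3].T
    return (T[:3,3]+c*((z-T[2,3])/c[:,2])[:,None])[:,:2]
def wristT():
    o=ctrl.get_obs();T=np.eye(4);T[:3,:3]=R.from_rotvec(o["tool_rot"]).as_matrix();T[:3,3]=o["tool_pos"]
    return T@optics.camera_params("wrist")["tool_from_camera"]
def rect(P):
    (c,s,a)=cv2.minAreaRect((P*1000).astype(np.float32))
    if s[0]>s[1]: s=s[::-1];a+=90   # a: direction of SHORT side, deg
    return np.round(c,1),np.round(s,1),round((a+90)%180-90,1)
E
python3 - <<'E'
from h import *
f=np.load("pics/top0.npz");im,d=f["im"],f["d"];W=world("top",d)
print("table z",np.median(W[150:290,350:360,2]),np.median(W[280:300,200:230,2]))
m=((W[...,2]>.012)).astype(np.uint8);m[:160]=0;m[305:]=0;m[:,:140]=0;m[:,500:]=0
n,l,s,c=cv2.connectedComponentsWithStats(m)
for i in range(1,n):
    if s[i,4]>15:
        P=W[l==i];zt=np.percentile(P[:,2],95);T=P[P[:,2]>zt-.006]
        print(c[i].round(),s[i,4],"ztop",zt.round(3),"top",*rect(T[:,:2]),"all",*rect(P[:,:2]))
g=im.max(2);b=np.zeros((480,640),np.uint8);b[205:310,365:478]=(g[205:310,365:478]<70)
n,l,s,c=cv2.connectedComponentsWithStats(b)
for i in range(1,n):
    if s[i,4]>80 :
        uv=np.argwhere(l==i)[:,::-1];print("dark",c[i].round(),s[i,4],"z.016:",*rect(ray("top",uv,.016)),"z6",*rect(ray("top",uv,.006)))
w=np.zeros((480,640),np.uint8);w[195:315,355:485]=(im[195:315,355:485].min(2)>170)
n,l,s,c=cv2.connectedComponentsWithStats(w)
for i in range(1,n):
    if s[i,4]>300: uv=np.argwhere(l==i)[:,::-1];print("white",c[i].round(),s[i,4],rect(ray("top",uv,.016)))
cv2.imwrite("pics/crop1.png",cv2.resize(im[170:310,150:350,::-1],(800,560),interpolation=cv2.INTER_CUBIC))
E
```

```text
table z 0.00035103055688257 -0.0003972858717560257
[172. 166.] 158 ztop 0.023 top [679.  429.3] [30.9 69.6] 3.3 all [679.3 431.7] [31.6 73.7] 2.1
[473. 176.] 1723 ztop 0.084 top [ 498.3 -181.1] [ 73.8 648.8] 47.5 all [ 511. -175.] [154.7 648.6] 42.7
[248. 187.] 704 ztop 0.035 top [441.9 125.8] [ 81.5 473.9] -63.2 all [442.  126.7] [ 82.2 474.8] -63.5
[304. 194.] 129 ztop 0.031 top [614.5  71.2] [11.1 76.7] 15.0 all [615.1  70.7] [12.  77.8] 15.0
[389. 201.] 21 ztop 0.019 top [429.1 -71.5] [ 17.6 422.7] 64.6 all [429.2 -71.5] [ 17.6 422.9] 64.6
[192. 206.] 115 ztop 0.072 top [405.  185.5] [ 14.3 487.8] -42.7 all [406.7 183.9] [ 22.4 487.7] -42.3
[419. 250.] 4954 ztop 0.021 top [ 384.5 -201.2] [261.1 449.7] 65.4 all [ 385.2 -201.6] [262.8 450.5] 65.6
[228. 226.] 338 ztop 0.063 top [380.6 152.2] [ 44.7 404. ] -52.3 all [379.4 156.8] [ 54.1 407.7] -52.4
[379. 222.] 24 ztop 0.018 top [ 553.2 -131.7] [ 4.8 46.7] 69.8 all [ 553.2 -131.7] [ 4.8 46.7] 69.8
[294. 247.] 381 ztop 0.064 top [371.8  40.5] [ 54.7 275.8] -66.7 all [372.7  40.6] [ 60.9 276.4] -65.5
[370. 246.] 23 ztop 0.016 top [ 485
[... 722 characters left out ...]
all [334.9 182.3] [10.2 33.5] 2.8
[280. 297.] 18 ztop 0.016 top [342.2 113.8] [ 7.9 17.9] 2.4 all [342.2 113.8] [ 7.9 17.9] 2.4
[419. 300.] 30 ztop 0.017 top [ 354.8 -240.9] [ 5.7 46.5] -17.5 all [ 354.8 -240.9] [ 5.7 46.5] -17.5
dark [406. 228.] 121 z.016: [ 542.3 -202.7] [29.6 31.8] 3.1 z6 [ 544.7 -204.3] [29.9 32.1] 3.1
dark [451. 245.] 422 z.016: [ 503.3 -318. ] [42.7 79.5] -18.3 z6 [ 505.3 -320.6] [43.  80.1] -18.3
dark [391. 265.] 309 z.016: [ 440.  -167.8] [26.  89.2] -18.8 z6 [ 441.6 -169.2] [26.2 89.9] -18.8
dark [438. 284.] 849 z.016: [ 401.9 -284.6] [68.4 94.2] -18.2 z6 [ 403.2 -286.9] [68.9 94.9] -18.2
white [418. 251.] 5098 (array([ 472.5, -243.6]), array([212.2, 243.8]), -18.2)
```

View pics/crop1.png

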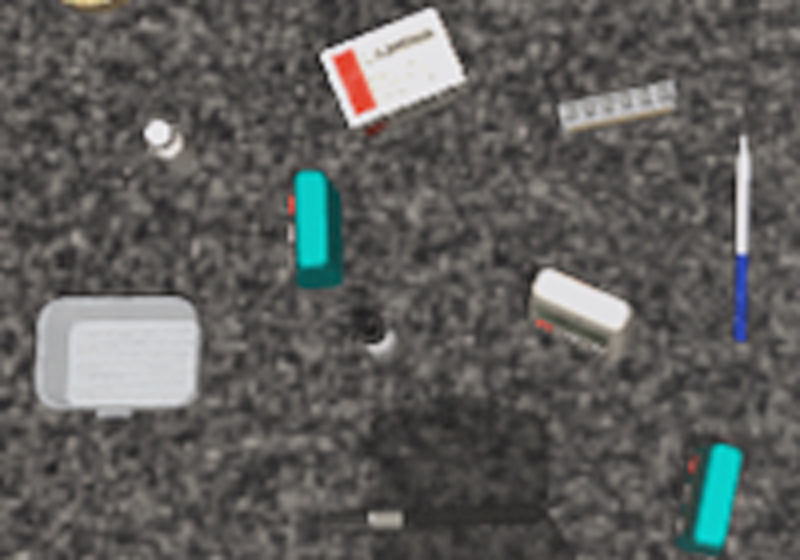

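The crop confirms the four kit items: the bottle with the white cap at crop (160,138), the red-ended slide box (395,65), the strip (618,105) and the white timer (580,305). The turquoise ones, the dropper bottle (375,335) and the lidded box (120,350) stay put. I'll redo the numbers without the invalid depth pixels.

```bash
cat >> h.py <<'E'
def plan(x,y,z,yaw=None):
    """target TCP (mm) and closing-line angle (deg): print tool-axis shifts (after current yaw) and roll"""
    o=ctrl.get_obs();M=R.from_rotvec(o["tool_rot"]).as_matrix();p=o["tool_pos"]*1000
    a=np.degrees(np.arctan2(M[1,1],M[0,1]));dy=0
    if yaw is not None: dy=(yaw-a+90)%180-90
    dl=M.T@(np.array([x,y,z])-p)
    print("t",round(o["t"],2),"pos",p.round(1),"yaw",a.round(1),"tilt",np.degrees(np.arccos(-M[2,2])).round(2),"open",round(o["opening"]*1000,1),"grip",round(o["grip_force"],1),"F",o["contact_force"].round(1),"q6",o["q"][5].round(2))
    Mr=M@R.from_euler("z",-np.radians(dy)).as_matrix()
    print(" shift now",dl.round(1),"roll",round(-np.radians(dy),3),"shift after roll",(Mr.T@(np.array([x,y,z])-p)).round(1))
E
python3 - <<'E'
from h import *
f=np.load("pics/top0.npz");im,d=f["im"],f["d"];W=world("top",d)
for n,(u,v,r,z0) in dict(slide=(248,186,24,.028),strip=(304,196,20,.022),timer=(295,246,18,.05),timer_l=(295,246,18,.012),bot=(191,205,13,.062),bot_l=(191,205,13,.012),drop=(243,252,10,.012),lid=(180,258,26,.03),tq=(229,227,20,.05)).items():
    s=np.s_[v-r:v+r,u-r:u+r];w=W[s][(d[s]>.5)&(W[s][...,2]>z0)];w=w[w[:,2]<.1]
    print(n,len(w),rect(w[:,:2]),w[:,2].max().round(3),w[:,:2].mean(0).round(4))
# ray-cast white tops
for n,(u,v,r,z,lo) in dict(slide=(248,186,24,.031,150),strip=(304,196,20,.029,115),timer=(295,246,18,.06,190),cap=(191,204,12,.07,150)).items():
    s=np.s_[v-r:v+r,u-r:u+r];m=(im[s].max(2)>lo).astype(np.uint8)
    k,l,st,c=cv2.connectedComponentsWithStats(m);i=1+st[1:,4].argmax();uv=np.argwhere(l==i)[:,::-1]+[u-r,v-r]
    print(n,st[i,4],rect(ray("top",uv,z)))
plan(300,0,200,0)
E
```

```text
slide 562 (array([628.1, 219.6]), array([58.8, 81.7]), 26.8) 0.04 [0.6279 0.2202]
strip 113 (array([615.1,  70.7]), array([12. , 77.8]), 15.0) 0.036 [0.6149 0.0704]
timer 244 (array([472.1,  84.7]), array([25.9, 65.9]), -22.1) 0.067 [0.4725 0.0844]
timer_l 379 (array([470.,  85.]), array([33.3, 66.8]), -21.8) 0.067 [0.4676 0.0844]
bot 39 (array([564.3, 357.8]), array([14.5, 15.9]), -83.8) 0.073 [0.5643 0.3578]
bot_l 113 (array([563.5, 357.4]), array([19.5, 22.1]), 17.4) 0.073 [0.5616 0.3548]
drop 101 (array([444.9, 211.7]), array([17.8, 22.4]), 40.4) 0.092 [0.4433 0.2103]
lid 1122 (array([424.5, 376.3]), array([ 75.2, 102.5]), 2.9) 0.056 [0.4256 0.3747]
tq 230 (array([516.9, 258.3]), array([22.8, 65. ]), -84.5) 0.068 [0.5161 0.2579]
slide 653 (array([627.6, 218.1]), array([57.4, 83.5]), 26.1)
strip 234 (array([607.8,  68.4]), array([24.6, 78.6]), 14.9)
timer 181 (array([473.1,  82.8]), array([19.4, 60.2]), -21.6)
cap 62 (array([559.9, 353.1]), array([17.7, 26.5]), -41.5)
t 0.1 pos [ 150.8 -605.9  230.2] yaw -76.0 tilt 0.11 open 85.1 grip 0.0 F [-0.  -0.  -0.5] q6 -0.12
 shift now [ 291.1 -551.9   31.3] roll -1.327 shift after roll [605.9 149.2  31.3]
```

```bash
python3 -m handwheel '[{"roll":0.124},{"roll":0.124},{"roll":0.124},{"roll":0.124},{"roll":0.124},{"roll":0.124},{"roll":0.124},{"roll":0.124},{"roll":0.124},{"roll":0.124},{"roll":0.114}]' 85; python3 -c "
from h import *
plan(628,219,200,26.5)"
```

```text
t 0.1 pos [ 150.8 -605.9  230.2] yaw -76.0 tilt 0.11 open 85.1 grip 0.0 F [-0.  -0.  -0.5] q6 -0.12
 shift now [ 662.2 -685.3   31.6] roll 1.352 shift after roll [-525.3 -795.1   31.6]$[0]: bad value
```

```bash
python3 -m handwheel '[{"tx":0,"ty":0,"tz":0,"roll":0.124},{"tx":0,"ty":0,"tz":0,"roll":0.124}]' 85; python3 -m handwheel '[{"tz":0,"roll":0.1}]'; python3 -m handwheel --help | head -30
```

```text
t: 0.27
tool_pos: [0.1508, -0.6061, 0.2305]
tool_rot: [-3.14, 0.016, 0.0]
contact_force: [0.4, 0.6, 0.2]
opening: 0.085
grip_force: 0.0$[0]: bad value
invalid input: not JSON, or not a number
```

```bash
python3 -m handwheel '[{"tx":0,"ty":0,"tz":0,"roll":0.124},{"tx":0,"ty":0,"tz":0,"roll":0.124},{"tx":0,"ty":0,"tz":0,"roll":0.124},{"tx":0,"ty":0,"tz":0,"roll":0.124},{"tx":0,"ty":0,"tz":0,"roll":0.124},{"tx":0,"ty":0,"tz":0,"roll":0.124},{"tx":0,"ty":0,"tz":0,"roll":0.124},{"tx":0,"ty":0,"tz":0,"roll":0.124},{"tx":0,"ty":0,"tz":0,"roll":0.112}]'; python3 -c "
from h import *
plan(628,219,200,26.5)"
```

```text
t: 1.02
tool_pos: [0.1508, -0.6061, 0.2305]
tool_rot: [-2.666, 1.66, 0.001]
contact_force: [-0.7, 0.1, -0.5]
opening: 0.0845
grip_force: 0.0
t 1.02 pos [ 150.8 -606.1  230.5] yaw -153.8 tilt 0.07 open 84.5 grip 0.0 F [-0.7  0.1 -0.5] q6 1.24
 shift now [-530.1 -792.1   31.5] roll -0.006 shift after roll [-525.5 -795.2   31.5]
```

```bash
python3 -m handwheel '[{"tx":-22,"ty":-33,"tz":0,"roll":0},{"tx":-22,"ty":-33,"tz":0,"roll":0},{"tx":-22,"ty":-33,"tz":0,"roll":0},{"tx":-22,"ty":-33,"tz":0,"roll":0},{"tx":-22,"ty":-33,"tz":0,"roll":0},{"tx":-22,"ty":-33,"tz":0,"roll":0},{"tx":-22,"ty":-33,"tz":0,"roll":0},{"tx":-22,"ty":-33,"tz":0,"roll":0},{"tx":-22,"ty":-33,"tz":0,"roll":0},{"tx":-22,"ty":-33,"tz":0,"roll":0},{"tx":-22,"ty":-33,"tz":0,"roll":0},{"tx":-22,"ty":-33,"tz":0,"roll":0}]' >/dev/null;  python3 -m handwheel '[{"tx":-22,"ty":-33,"tz":0,"roll":0},{"tx":-22,"ty":-33,"tz":0,"roll":0},{"tx":-22,"ty":-33,"tz":0,"roll":0},{"tx":-22,"ty":-33,"tz":0,"roll":0},{"tx":-22,"ty":-33,"tz":0,"roll":0},{"tx":-22,"ty":-33,"tz":0,"roll":0},{"tx":-22,"ty":-33,"tz":0,"roll":0},{"tx":-22,"ty":-33,"tz":0,"roll":0},{"tx":-22,"ty":-33,"tz":0,"roll":0},{"tx":-22,"ty":-33,"tz":0,"roll":0},{"tx":-22,"ty":-33,"tz":0,"roll":0},{"tx":0,"ty":0,"tz":0,"roll":0}]'; python3 -c "
from h import *
plan(628,219,200,26.5)
T=wristT();im,d=optics.get_image('wrist');cv2.imwrite('pics/w1.png',im[:,:,::-1]);W=world('wrist',d,T)
m=((W[...,2]>.024)&(W[...,2]<.045)&(d>.05)).astype(np.uint8)
n,l,s,c=cv2.connectedComponentsWithStats(m)
for i in range(1,n):
  if s[i,4]>300: print(c[i].round(),s[i],rect(W[l==i][:,:2]),np.median(W[l==i][:,2]))
"
```

```text
t: 3.02
tool_pos: [0.6056, 0.1902, 0.2294]
tool_rot: [-2.675, 1.646, 0.004]
contact_force: [-0.7, -0.6, -0.2]
opening: 0.085
grip_force: 0.0
t 3.02 pos [605.6 190.2 229.4] yaw -153.2 tilt 0.14 open 85.0 grip 0.0 F [-0.7 -0.6 -0.2] q6 2.86
 shift now [-15.5 -33.   29.4] roll 0.005 shift after roll [-15.7 -32.9  29.4]
[11. 61.] [   0    0   29  151 1668] (array([913.4, 209.8]), array([  4.3, 143.2]), 0.1) 0.03149794685113155
[100. 115.] [  68    0   69  230 4311] (array([826.5, 203.4]), array([ 47.5, 211.4]), 14.7) 0.03499400901092242
[212. 118.] [ 172   29   77  195 1780] (array([732.5, 172.4]), array([ 12.5, 197.7]), 1.5) 0.036431987190277376
[365.  90.] [350  47  30  88 927] (array([612.8,  69.4]), array([10.6, 77.8]), 14.9) 0.025699934640186217
[617. 143.] [ 595  115   45   59 1088] (array([360.5,   3.3]), array([24.2, 67.8]), 60.0) 0.034943533494703805
[472. 169.] [447 144  61  59 618] (array([481.2,  83.6]), array([21.2, 67.4]), -2.3) 0.034785756222573544
[284. 219.] [ 257  182   54   76 3970] (array([626.7, 218.6]), array([55.2, 82.5]), 26.6) 0.030694639711154548
[152. 236.] [128 223  50  25 592] (array([743.7, 294.6]), array([ 9.8, 49.6]), -81.5) 0.034881895593708884
[356. 286.] [328 275  62  26 472] (array([519.3, 249.5]), array([20.8, 67.7]), -66.0) 0.0350449974959868
[ 74. 331.] [ 38 315  56  47 818] (array([792.1, 452.5]), array([27.2, 61.1]), 69.0) 0.034957105886028295
[376. 375.] [342 359  76  46 633] (array([445.9, 353.4]), array([ 48.3, 100.5]), -34.3) 0.0343724706227998
```

View pics/w1.png

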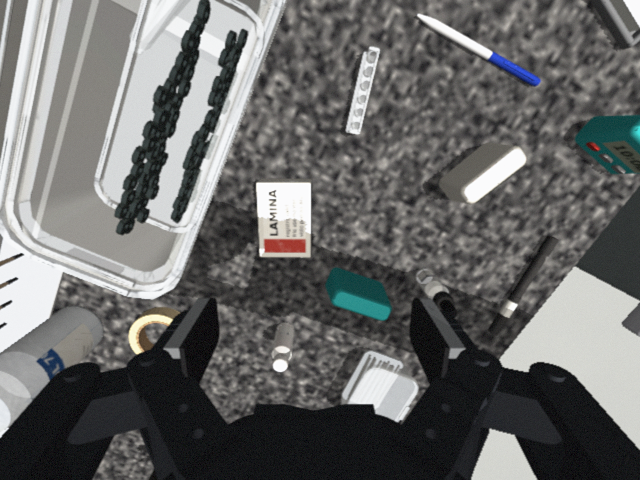

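The wrist view shows the slide box at px (284,219), square to the fingers, with the tub edge to its left at (200,230) leaving room. I'll descend on it and grip.

```bash
python3 -m handwheel '[{"tx":-15.6,"ty":-32.4,"tz":0,"roll":0},{"tx":0,"ty":0,"tz":30,"roll":0.005},{"tx":0,"ty":0,"tz":35,"roll":0},{"tx":0,"ty":0,"tz":35,"roll":0},{"tx":0,"ty":0,"tz":35,"roll":0},{"tx":0,"ty":0,"tz":30,"roll":0},{"tx":0,"ty":0,"tz":25,"roll":0},{"tx":0,"ty":0,"tz":0,"roll":0}]'; python3 -c "
from h import *
plan(627.5,218.6,12,26.5)"
```

```text
t: 3.73
tool_pos: [0.6208, 0.2112, 0.0339]
tool_rot: [2.659, -1.656, -0.014]
contact_force: [-1.0, 0.0, -0.9]
opening: 0.0849
grip_force: 0.0
t 3.73 pos [620.8 211.2  33.9] yaw -153.8 tilt 0.75 open 84.9 grip 0.0 F [-1.   0.  -0.9] q6 2.9
 shift now [-3.6 -9.5 21.8] roll -0.006 shift after roll [-3.6 -9.5 21.8]
```

```bash
python3 -m handwheel '[{"tx":-3.6,"ty":-9.5,"tz":10,"roll":0},{"tx":0,"ty":0,"tz":0,"roll":0},{"tx":0,"ty":0,"tz":0,"roll":0}]'; python3 -c "
from h import *
plan(627.5,218.6,12,26.5)"
```

```text
t: 3.98
tool_pos: [0.6338, 0.2205, 0.0327]
tool_rot: [-2.667, 1.66, -0.001]
contact_force: [-0.8, 1.1, -0.1]
opening: 0.085
grip_force: 0.0
t 3.98 pos [633.8 220.5  32.7] yaw -153.8 tilt 0.06 open 85.0 grip 0.0 F [-0.8  1.1 -0.1] q6 2.91
 shift now [-1.   6.5 20.7] roll -0.005 shift after roll [-1.1  6.5 20.7]
```

```bash
python3 -m handwheel '[{"tx":-1,"ty":6.5,"tz":10,"roll":0},{"tx":0,"ty":0,"tz":10.7,"roll":0},{"tx":0,"ty":0,"tz":0,"roll":0},{"tx":0,"ty":0,"tz":0,"roll":0}]'; python3 -c "
from h import *
plan(627.5,218.6,12,26.5)"
```

```text
t: 4.32
tool_pos: [0.6257, 0.2185, 0.0095]
tool_rot: [2.666, -1.659, -0.003]
contact_force: [0.8, -0.1, -0.5]
opening: 0.0849
grip_force: 0.0
t 4.32 pos [625.7 218.5   9.5] yaw -153.8 tilt 0.14 open 84.9 grip 0.0 F [ 0.8 -0.1 -0.5] q6 2.91
 shift now [ 0.7 -1.6 -2.5] roll -0.005 shift after roll [ 0.7 -1.6 -2.5]
```

Good enough; I'll raise 2 mm and close.

```bash
python3 -m handwheel '[{"tx":0.7,"ty":-1.6,"tz":-2.5,"roll":0},{"tx":0,"ty":0,"tz":0,"roll":0},{"tx":0,"ty":0,"tz":0,"roll":0},{"tx":0,"ty":0,"tz":0,"roll":0},{"tx":0,"ty":0,"tz":0,"roll":0},{"tx":0,"ty":0,"tz":0,"roll":0},{"tx":0,"ty":0,"tz":0,"roll":0},{"tx":0,"ty":0,"tz":0,"roll":0}]' 40 30; python3 -c "
from h import *
plan(627.5,218.6,12,26.5)"
```

```text
t: 4.98
tool_pos: [0.6297, 0.2192, 0.0143]
tool_rot: [-2.666, 1.659, -0.003]
contact_force: [0.6, 0.8, 4.9]
opening: 0.0552
grip_force: 33.9
t 4.98 pos [629.7 219.2  14.3] yaw -153.8 tilt 0.13 open 55.2 grip 33.9 F [0.6 0.8 4.9] q6 2.91
 shift now [-0.4  2.3  2.3] roll -0.005 shift after roll [-0.5  2.3  2.3]
```

```bash
python3 -m handwheel '[{"tx":0,"ty":0,"tz":-25,"roll":0},{"tx":0,"ty":0,"tz":-40,"roll":0},{"tx":0,"ty":0,"tz":-40,"roll":0},{"tx":0,"ty":0,"tz":-40,"roll":0},{"tx":0,"ty":0,"tz":0,"roll":0.124},{"tx":0,"ty":0,"tz":0,"roll":0.124},{"tx":0,"ty":0,"tz":0,"roll":0.12},{"tx":0,"ty":0,"tz":0,"roll":0},{"tx":0,"ty":0,"tz":0,"roll":0}]'; python3 -c "
from h import *
plan(402,-285.5,120,-18.2)"
```

```text
t: 5.73
tool_pos: [0.6334, 0.1837, 0.1554]
tool_rot: [-2.364, 2.031, 0.048]
contact_force: [-0.5, 0.1, -1.4]
opening: 0.0552
grip_force: 33.2
t 5.73 pos [633.4 183.7 155.4] yaw -171.3 tilt 2.23 open 55.2 grip 33.2 F [-0.5  0.1 -1.4] q6 3.13
 shift now [430.  299.4  19.1] roll 0.469 shift after roll [518.9  72.8  19.1]
```

```bash
python3 -m handwheel '[{"tx":30,"ty":21,"tz":0,"roll":0},{"tx":30,"ty":21,"tz":0,"roll":0},{"tx":30,"ty":21,"tz":0,"roll":0},{"tx":30,"ty":21,"tz":0,"roll":0},{"tx":0,"ty":0,"tz":0,"roll":0},{"tx":0,"ty":0,"tz":0,"roll":0}]'; python3 -c "
from h import *
plan(402,-285.5,120,-18.2)"
```

```text
t: 6.23
tool_pos: [0.5683, 0.0531, 0.1511]
tool_rot: [-2.364, 2.03, 0.047]
contact_force: [0.4, 0.7, -0.7]
opening: 0.0549
grip_force: 33.2
t 6.23 pos [568.3  53.1 151.1] yaw -171.3 tilt 2.27 open 54.9 grip 33.2 F [ 0.4  0.7 -0.7] q6 2.92
 shift now [310.6 215.4  19. ] roll 0.469 shift after roll [374.4  51.7  19. ]
```

```bash
python3 -m handwheel '[{"tx":30,"ty":21,"tz":1,"roll":0},{"tx":33,"ty":23,"tz":0,"roll":0},{"tx":33,"ty":23,"tz":0,"roll":0},{"tx":33,"ty":23,"tz":0,"roll":0},{"tx":33,"ty":23,"tz":0,"roll":0},{"tx":33,"ty":23,"tz":0,"roll":0},{"tx":33,"ty":23,"tz":0,"roll":0},{"tx":33,"ty":23,"tz":0,"roll":0},{"tx":30,"ty":20,"tz":0,"roll":0},{"tx":20,"ty":13,"tz":0,"roll":0},{"tx":0,"ty":0,"tz":0,"roll":0},{"tx":0,"ty":0,"tz":0,"roll":0}]' ; python3 -m handwheel '[{"tx":0,"ty":0,"tz":0,"roll":0.117},{"tx":0,"ty":0,"tz":0,"roll":0.117},{"tx":0,"ty":0,"tz":0,"roll":0.117},{"tx":0,"ty":0,"tz":0,"roll":0.118},{"tx":0,"ty":0,"tz":0,"roll":0},{"tx":0,"ty":0,"tz":0,"roll":0}]'; python3 -c "
from h import *
plan(402,-285.5,120,-18.2)
print(R.from_rotvec(ctrl.get_obs()['tool_rot']).as_matrix().round(3))
T=wristT();im,d=optics.get_image('wrist');cv2.imwrite('pics/w2.png',im[:,:,::-1])"
```

```text
t: 7.23
tool_pos: [0.4048, -0.2863, 0.1386]
tool_rot: [-2.363, 2.028, 0.046]
contact_force: [0.2, -0.1, -0.5]
opening: 0.0553
grip_force: 33.2
t: 7.73
tool_pos: [0.4053, -0.2848, 0.1387]
tool_rot: [-1.84, 2.522, 0.054]
contact_force: [0.1, 0.9, -1.1]
opening: 0.0554
grip_force: 33.2
t 7.73 pos [ 405.3 -284.8  138.7] yaw 162.2 tilt 2.26 open 55.4 grip 33.2 F [ 0.1  0.9 -1.1] q6 2.67
 shift now [ 2.4  2.6 18.6] roll 0.008 shift after roll [ 2.4  2.6 18.6]
[[-0.305 -0.952 -0.005]
 [-0.952  0.305  0.039]
 [-0.036  0.017 -0.999]]
```

View pics/w2.png

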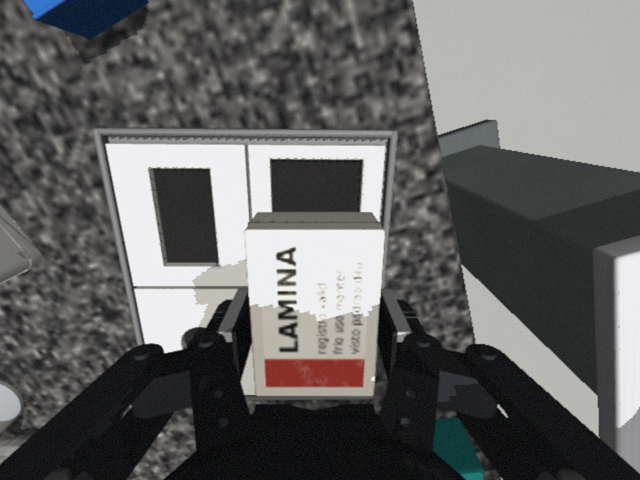

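The wrist view shows the box held square. The large recess is visible beyond it, with its far edge at row 160 and columns 271–362, and the timer recess is at (184,215). I'll check the offset with rays.

```bash
python3 -c "
from h import *
T=wristT()
e=ray('wrist',[[271,160],[362,160]],.016,T)*1000;t=ray('wrist',[[153,168],[209,168],[217,265],[165,265]],.016,T)*1000
b=ray('wrist',[[246,226],[383,226],[378,396],[264,396]],.155,T)*1000
u=np.array([.312,.95]);print('slide far-edge->centre',e.mean(0)+49.5*u,'timer nest',t.mean(0),'box',b.mean(0),rect(b))"
```

```text
slide far-edge->centre [ 400.9211193  -285.23647813] timer nest [ 500.61982222 -319.89282875] box [ 403.2589201 -285.1758726] (array([ 403072.2, -284943.1]), array([53987.6, 87095.1]), -16.0)
```

```bash
python3 -m handwheel '[{"tx":5,"ty":0.5,"tz":25,"roll":0.008},{"tx":0,"ty":0,"tz":30,"roll":0},{"tx":0,"ty":0,"tz":25,"roll":0},{"tx":0,"ty":0,"tz":20,"roll":0},{"tx":0,"ty":0,"tz":0,"roll":0},{"tx":0,"ty":0,"tz":0,"roll":0},{"tx":0,"ty":0,"tz":0,"roll":0}]'; python3 -c "
from h import *
plan(402.5,-285.3,21,-18.2)"
```

```text
t: 8.37
tool_pos: [0.4028, -0.2874, 0.0401]
tool_rot: [-1.825, 2.533, 0.05]
contact_force: [0.3, -0.3, -0.1]
opening: 0.0553
grip_force: 33.2
t 8.37 pos [ 402.8 -287.4   40.1] yaw 161.6 tilt 2.14 open 55.3 grip 33.2 F [ 0.3 -0.3 -0.1] q6 2.67
 shift now [-1.3  0.7 19.1] roll -0.004 shift after roll [-1.3  0.7 19.1]
```

```bash
python3 -m handwheel '[{"tx":-1.3,"ty":0.7,"tz":7,"roll":0},{"tx":0,"ty":0,"tz":6,"roll":0},{"tx":0,"ty":0,"tz":5,"roll":0},{"tx":0,"ty":0,"tz":0,"roll":0},{"tx":0,"ty":0,"tz":0,"roll":0},{"tx":0,"ty":0,"tz":0,"roll":0}]'; python3 -c "
from h import *
plan(402.5,-285.3,20,-18.2)"
```

```text
t: 8.87
tool_pos: [0.4018, -0.285, 0.021]
tool_rot: [-1.823, 2.535, 0.052]
contact_force: [1.7, 0.2, -0.0]
opening: 0.055
grip_force: 33.6
t 8.87 pos [ 401.8 -285.    21. ] yaw 161.5 tilt 2.2 open 55.0 grip 33.6 F [ 1.7  0.2 -0. ] q6 2.67
 shift now [ 0.1 -0.8  1. ] roll -0.006 shift after roll [ 0.1 -0.8  1. ]
```

Near the floor. I'll open modestly and back up.

```bash
python3 -m handwheel '[{"tx":0,"ty":0,"tz":1,"roll":0},{"tx":0,"ty":0,"tz":0,"roll":0},{"tx":0,"ty":0,"tz":0,"roll":0}]' 72; python3 -m handwheel '[{"tx":0,"ty":0,"tz":0,"roll":0},{"tx":0,"ty":0,"tz":-15,"roll":0},{"tx":0,"ty":0,"tz":-35,"roll":0},{"tx":0,"ty":0,"tz":-40,"roll":0},{"tx":0,"ty":0,"tz":-40,"roll":0},{"tx":0,"ty":0,"tz":0,"roll":0},{"tx":0,"ty":0,"tz":0,"roll":0}]'; python3 -c "
from h import *
plan(613.5,70,150,15)
T=wristT();im,d=optics.get_image('wrist');cv2.imwrite('pics/w3.png',im[:,:,::-1]);W=world('wrist',d,T)
print(ctrl.get_obs()['q'].round(2))
w=np.zeros((480,640),bool);w[:]=(d>.05)&(W[...,2]>.027)&(W[...,2]<.046)&(np.hypot(W[...,0]-.402,W[...,1]+.285)<.09);print(w.sum(),rect(W[w][:,:2]),np.median(W[w][:,2]),W[w].mean(0))"
```

```text
t: 9.12
tool_pos: [0.4013, -0.2846, 0.0195]
tool_rot: [-1.824, 2.535, 0.054]
contact_force: [0.5, 1.0, -0.3]
opening: 0.0719
grip_force: 0.0
t: 9.7
tool_pos: [0.4038, -0.2914, 0.1533]
tool_rot: [-1.823, 2.534, 0.043]
contact_force: [-0.2, -0.2, -0.2]
opening: 0.072
grip_force: 0.0
t 9.7 pos [ 403.8 -291.4  153.3] yaw 161.5 tilt 1.92 open 72.0 grip 0.0 F [-0.2 -0.2 -0.2] q6 2.67
 shift now [-409.1  -84.    15.4] roll -0.585 shift after roll [-294.6 -296.    15.4]
[-0.79 -0.18  1.97  0.02  1.38  2.67]
6671 (array([ 401.1, -284.7]), array([56.2, 82.2]), -18.6) 0.036593979715233316 [ 0.40023413 -0.28753588  0.0364997 ]
```

View pics/w3.png

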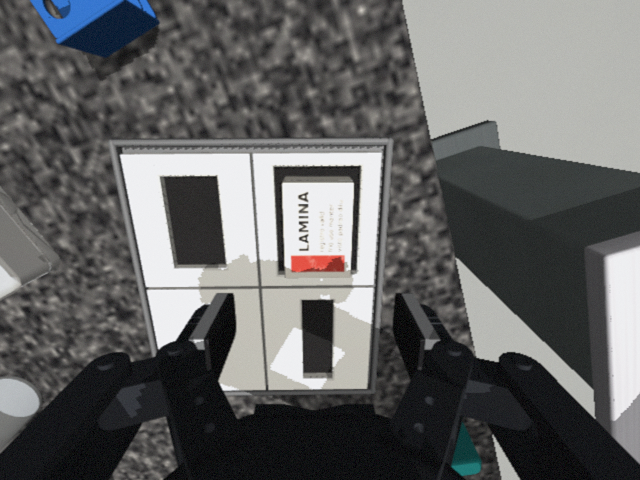

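The slide box sits down in its recess: it measures (401,-285) with its top at 36.6 mm. Next is the strip, rolled the long way round to keep joint 6 off its limit.

```bash
A='x'; python3 -m handwheel '[{"tx":0,"ty":0,"tz":-5,"roll":-0.124},{"tx":0,"ty":0,"tz":-5,"roll":-0.124},{"tx":0,"ty":0,"tz":-5,"roll":-0.124},{"tx":0,"ty":0,"tz":-5,"roll":-0.124},{"tx":0,"ty":0,"tz":0,"roll":-0.124},{"tx":0,"ty":0,"tz":0,"roll":-0.124},{"tx":0,"ty":0,"tz":0,"roll":-0.124},{"tx":0,"ty":0,"tz":0,"roll":-0.124},{"tx":0,"ty":0,"tz":0,"roll":-0.124},{"tx":0,"ty":0,"tz":0,"roll":-0.124},{"tx":0,"ty":0,"tz":0,"roll":-0.124},{"tx":0,"ty":0,"tz":0,"roll":-0.124}]' 45 >/dev/null; python3 -m handwheel '[{"tx":0,"ty":0,"tz":0,"roll":-0.124},{"tx":0,"ty":0,"tz":0,"roll":-0.124},{"tx":0,"ty":0,"tz":0,"roll":-0.124},{"tx":0,"ty":0,"tz":0,"roll":-0.124},{"tx":0,"ty":0,"tz":0,"roll":-0.124},{"tx":0,"ty":0,"tz":0,"roll":-0.124},{"tx":0,"ty":0,"tz":0,"roll":-0.124},{"tx":0,"ty":0,"tz":0,"roll":-0.124},{"tx":0,"ty":0,"tz":0,"roll":-0.124},{"tx":0,"ty":0,"tz":0,"roll":-0.124},{"tx":0,"ty":0,"tz":0,"roll":-0.124},{"tx":0,"ty":0,"tz":0,"roll":-0.124}]' >/dev/null; python3 -m handwheel '[{"tx":0,"ty":0,"tz":0,"roll":-0.124},{"tx":0,"ty":0,"tz":0,"roll":-0.124},{"tx":0,"ty":0,"tz":0,"roll":-0.124},{"tx":0,"ty":0,"tz":0,"roll":-0.124},{"tx":0,"ty":0,"tz":0,"roll":-0.124},{"tx":0,"ty":0,"tz":0,"roll":-0.124},{"tx":0,"ty":0,"tz":0,"roll":0},{"tx":0,"ty":0,"tz":0,"roll":0}]'; python3 -c "
from h import *
plan(613.5,70,120,15)"
```

```text
t: 12.42
tool_pos: [0.4015, -0.2897, 0.1676]
tool_rot: [-1.906, -2.458, -0.043]
contact_force: [-0.4, 0.5, 0.2]
opening: 0.0453
grip_force: 0.0
t 12.42 pos [ 401.5 -289.7  167.6] yaw 14.4 tilt 2.4 open 45.3 grip 0.0 F [-0.4  0.5  0.2] q6 -1.04
 shift now [293.3 294.8  60.7] roll -0.01 shift after roll [290.3 297.7  60.7]
```

```bash
python3 -m handwheel '[{"tx":26,"ty":27,"tz":0,"roll":-0.01},{"tx":26,"ty":27,"tz":0,"roll":0},{"tx":26,"ty":27,"tz":0,"roll":0},{"tx":26,"ty":27,"tz":0,"roll":0},{"tx":26,"ty":27,"tz":0,"roll":0},{"tx":26,"ty":27,"tz":0,"roll":0},{"tx":26,"ty":27,"tz":0,"roll":0},{"tx":26,"ty":27,"tz":0,"roll":0},{"tx":26,"ty":27,"tz":0,"roll":0},{"tx":26,"ty":27,"tz":0,"roll":0},{"tx":15,"ty":14,"tz":0,"roll":0},{"tx":0,"ty":0,"tz":0,"roll":0}]' >/dev/null; python3 -m handwheel '[{"tx":0,"ty":0,"tz":30,"roll":0},{"tx":0,"ty":0,"tz":0,"roll":0},{"tx":0,"ty":0,"tz":0,"roll":0}]'; python3 -c "
from h import *
T=wristT();im,d=optics.get_image('wrist');W=world('wrist',d,T)
w=(d>.05)&(W[...,2]>.022)&(W[...,2]<.046)&(np.hypot(W[...,0]-.6135,W[...,1]-.07)<.06);print(w.sum(),rect(W[w][:,:2]),np.median(W[w][:,2]))
plan(613.5,70,12,15)"
```

```text
t: 13.67
tool_pos: [0.6023, 0.0496, 0.1488]
tool_rot: [-1.891, -2.467, -0.037]
contact_force: [-0.0, 1.8, 0.3]
opening: 0.0449
grip_force: 0.0
1188 (array([613.8,  69.1]), array([10.6, 77.3]), 14.9) 0.025551898511800425
t 13.72 pos [603.5  49.4 150.6] yaw 15.1 tilt 2.27 open 44.6 grip 0.0 F [ 0.3 -0.   0.7] q6 -0.33
 shift now [ 11.8  14.8 139.2] roll 0.001 shift after roll [ 11.8  14.7 139.2]
```

```bash
python3 -m handwheel '[{"tx":11.7,"ty":14.5,"tz":0,"roll":0},{"tx":0,"ty":0,"tz":35,"roll":0},{"tx":0,"ty":0,"tz":35,"roll":0},{"tx":0,"ty":0,"tz":30,"roll":0},{"tx":0,"ty":0,"tz":20,"roll":0},{"tx":0,"ty":0,"tz":0,"roll":0},{"tx":0,"ty":0,"tz":0,"roll":0}]'; python3 -c "
from h import *
plan(613.5,69.5,12,15)"
```

```text
t: 14.3
tool_pos: [0.6146, 0.0691, 0.0324]
tool_rot: [-1.893, -2.471, -0.042]
contact_force: [0.3, 0.2, 0.9]
opening: 0.0452
grip_force: 0.0
t 14.3 pos [614.6  69.1  32.4] yaw 15.1 tilt 2.24 open 45.2 grip 0.0 F [0.3 0.2 0.9] q6 -0.31
 shift now [-0.1 -1.  20.4] roll 0.002 shift after roll [-0.1 -1.  20.4]
```

```bash
python3 -m handwheel '[{"tx":0,"ty":-1,"tz":10,"roll":0},{"tx":0,"ty":0,"tz":10,"roll":0},{"tx":0,"ty":0,"tz":0,"roll":0},{"tx":0,"ty":0,"tz":0,"roll":0}]' && python3 -m handwheel '[{"tx":0,"ty":0,"tz":0,"roll":0},{"tx":0,"ty":0,"tz":0,"roll":0},{"tx":0,"ty":0,"tz":0,"roll":0},{"tx":0,"ty":0,"tz":0,"roll":0},{"tx":0,"ty":0,"tz":0,"roll":0},{"tx":0,"ty":0,"tz":0,"roll":0},{"tx":0,"ty":0,"tz":0,"roll":0},{"tx":0,"ty":0,"tz":0,"roll":0}]' 5 20; python3 -c "
from h import *
plan(613.5,69.5,12,15)"
```

```text
t: 14.63
tool_pos: [0.6138, 0.0701, 0.0124]
tool_rot: [-1.892, -2.473, -0.043]
contact_force: [1.4, -0.5, 0.1]
opening: 0.0449
grip_force: 0.0
t: 15.3
tool_pos: [0.6144, 0.0703, 0.0131]
tool_rot: [-1.892, -2.474, -0.044]
contact_force: [-1.2, -0.4, 4.2]
opening: 0.0133
grip_force: 25.1
t 15.3 pos [614.4  70.3  13.1] yaw 15.2 tilt 2.23 open 13.3 grip 25.1 F [-1.2 -0.4  4.2] q6 -0.31
 shift now [-0.5 -1.1  1.1] roll 0.003 shift after roll [-0.5 -1.1  1.1]
```

```bash
python3 -m handwheel '[{"tx":0,"ty":0,"tz":-20,"roll":0},{"tx":0,"ty":0,"tz":-40,"roll":0},{"tx":0,"ty":0,"tz":-40,"roll":0},{"tx":0,"ty":0,"tz":-20,"roll":0},{"tx":0,"ty":0,"tz":0,"roll":0.117},{"tx":0,"ty":0,"tz":0,"roll":0.117},{"tx":0,"ty":0,"tz":0,"roll":0.117},{"tx":0,"ty":0,"tz":0,"roll":0.117},{"tx":0,"ty":0,"tz":0,"roll":0.117},{"tx":0,"ty":0,"tz":0,"roll":0},{"tx":0,"ty":0,"tz":0,"roll":0}]'; python3 -c "
from h import *
plan(440.5,-167.8,120,-18.2)"
```

```text
t: 16.22
tool_pos: [0.614, 0.0656, 0.1315]
tool_rot: [-2.516, -1.822, -0.027]
contact_force: [0.4, -0.5, -0.7]
opening: 0.0134
grip_force: 24.5
t 16.22 pos [614.   65.6 131.5] yaw -18.2 tilt 2.25 open 13.4 grip 24.5 F [ 0.4 -0.5 -0.7] q6 0.28
 shift now [-276.1  -91.9    3.6] roll 0.001 shift after roll [-276.2  -91.7    3.6]
```

```bash
python3 -m handwheel '[{"tx":-34.5,"ty":-11.5,"tz":0,"roll":0},{"tx":-34.5,"ty":-11.5,"tz":0,"roll":0},{"tx":-34.5,"ty":-11.5,"tz":0,"roll":0},{"tx":-34.5,"ty":-11.5,"tz":0,"roll":0},{"tx":-34.5,"ty":-11.5,"tz":0,"roll":0},{"tx":-34.5,"ty":-11.5,"tz":0,"roll":0},{"tx":-34.5,"ty":-11.5,"tz":0,"roll":0},{"tx":-34.5,"ty":-11,"tz":0,"roll":0},{"tx":0,"ty":0,"tz":0,"roll":0},{"tx":0,"ty":0,"tz":0,"roll":0},{"tx":0,"ty":0,"tz":0,"roll":0}]'; python3 -c "
from h import *
plan(440.5,-167.8,20,-18.2)
T=wristT();im,d=optics.get_image('wrist');cv2.imwrite('pics/w4.png',im[:,:,::-1]);W=world('wrist',d,T)
w=(d>.05)&(W[...,2]<.21)&(W[...,2]>.125)&(np.hypot(W[...,0]-.44,W[...,1]+.168)<.06)&(im.max(2)>110);w[350:]=0;print(w.sum(),rect(W[w][:,:2]),np.median(W[w][:,2]))"
```

```text
t: 17.13
tool_pos: [0.4408, -0.1673, 0.1241]
tool_rot: [-2.518, -1.82, -0.029]
contact_force: [0.4, -0.2, -0.5]
opening: 0.0135
grip_force: 24.5
t 17.13 pos [ 440.8 -167.3  124.1] yaw -18.3 tilt 2.26 open 13.5 grip 24.5 F [ 0.4 -0.2 -0.5] q6 -0.23
 shift now [ -4.2   1.6 104. ] roll -0.001 shift after roll [ -4.2   1.6 104. ]
3104 (array([ 444.4, -157.8]), array([45.5, 46.1]), 27.1) 0.136655499541685
```

View pics/w4.png

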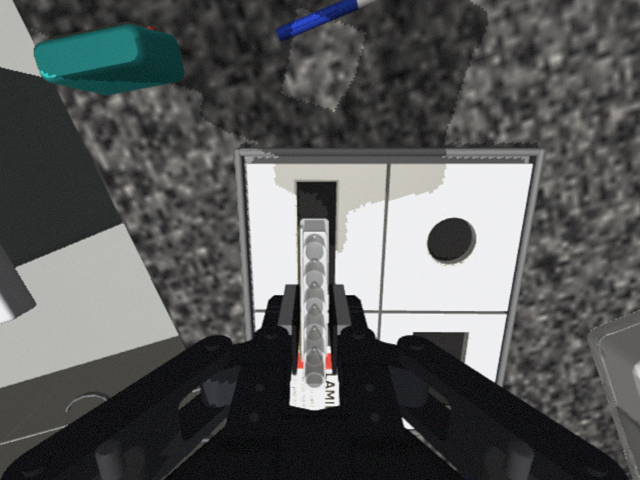

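The strip is held upright at px (314,300) and lines up with the narrow recess, columns 297–337. I'll lower it.

```bash
python3 -m handwheel '[{"tx":-4.2,"ty":1.6,"tz":10,"roll":0},{"tx":0,"ty":0,"tz":30,"roll":0},{"tx":0,"ty":0,"tz":25,"roll":0},{"tx":0,"ty":0,"tz":20,"roll":0},{"tx":0,"ty":0,"tz":0,"roll":0},{"tx":0,"ty":0,"tz":0,"roll":0},{"tx":0,"ty":0,"tz":0,"roll":0}]'; python3 -c "
from h import *
plan(440.5,-167.8,20,-18.2)"
```

```text
t: 17.77
tool_pos: [0.4414, -0.1686, 0.0398]
tool_rot: [-2.519, -1.821, -0.029]
contact_force: [-0.1, -0.2, -0.3]
opening: 0.0137
grip_force: 24.5
t 17.77 pos [ 441.4 -168.6   39.8] yaw -18.2 tilt 2.19 open 13.7 grip 24.5 F [-0.1 -0.2 -0.3] q6 -0.24
 shift now [-0.2 -0.8 19.8] roll -0.001 shift after roll [-0.2 -0.8 19.8]
```

```bash
python3 -m handwheel '[{"tx":0,"ty":-0.8,"tz":8,"roll":0},{"tx":0,"ty":0,"tz":7,"roll":0},{"tx":0,"ty":0,"tz":4,"roll":0},{"tx":0,"ty":0,"tz":0,"roll":0},{"tx":0,"ty":0,"tz":0,"roll":0},{"tx":0,"ty":0,"tz":0,"roll":0}]'; python3 -c "
from h import *
plan(440.5,-167.8,19,-18.2)"
```

```text
t: 18.27
tool_pos: [0.4397, -0.1677, 0.0202]
tool_rot: [-2.519, -1.819, -0.029]
contact_force: [0.6, -0.3, 0.3]
opening: 0.0137
grip_force: 24.5
t 18.27 pos [ 439.7 -167.7   20.2] yaw -18.3 tilt 2.23 open 13.7 grip 24.5 F [ 0.6 -0.3  0.3] q6 -0.24
 shift now [0.2 0.8 1.2] roll -0.002 shift after roll [0.2 0.8 1.2]
```

```bash
python3 -m handwheel '[{"tx":0,"ty":0,"tz":1,"roll":0},{"tx":0,"ty":0,"tz":0,"roll":0},{"tx":0,"ty":0,"tz":0,"roll":0},{"tx":0,"ty":0,"tz":0,"roll":0},{"tx":0,"ty":0,"tz":0,"roll":0}]' 38; python3 -m handwheel '[{"tx":0,"ty":0,"tz":-10,"roll":0},{"tx":0,"ty":0,"tz":-30,"roll":0},{"tx":0,"ty":0,"tz":-40,"roll":0},{"tx":0,"ty":0,"tz":-40,"roll":0},{"tx":0,"ty":0,"tz":-20,"roll":0},{"tx":0,"ty":0,"tz":0,"roll":0},{"tx":0,"ty":0,"tz":0,"roll":0}]'; python3 -c "
from h import *
plan(564,357.6,150,-18.2)
T=wristT();im,d=optics.get_image('wrist');cv2.imwrite('pics/w5.png',im[:,:,::-1]);W=world('wrist',d,T)
w=(d>.05)&(W[...,2]<.05)&(W[...,2]>.022)&(np.hypot(W[...,0]-.4405,W[...,1]+.168)<.06);w[400:]=0;print(w.sum(),rect(W[w][:,:2]),np.median(W[w][:,2]),W[w][:,2].max());print(ctrl.get_obs()['q'].round(2))"
```

```text
t: 18.68
tool_pos: [0.4397, -0.1677, 0.0191]
tool_rot: [-2.519, -1.819, -0.029]
contact_force: [0.1, -0.3, -0.5]
opening: 0.038
grip_force: 0.0
t: 19.27
tool_pos: [0.4414, -0.1737, 0.1615]
tool_rot: [-2.523, -1.821, -0.031]
contact_force: [-0.2, 0.4, -0.4]
opening: 0.0381
grip_force: 0.0
t 19.27 pos [ 441.4 -173.7  161.5] yaw -18.3 tilt 2.08 open 38.1 grip 0.0 F [-0.2  0.4 -0.4] q6 -0.24
 shift now [542.2 -50.5  30.6] roll -0.002 shift after roll [542.3 -49.3  30.6]
1103 (array([ 439.3, -168.4]), array([10.2, 78.2]), -18.1) 0.031603911093295245 0.03643938859403545
[-0.55 -0.25  2.02  0.03  1.4  -0.24]
```

View pics/w5.png

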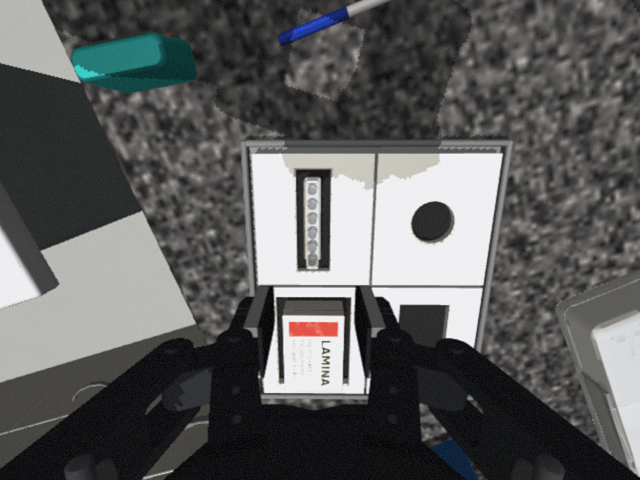

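The strip is seated, top at px (313,220) and at (439,-168). Now the bottle.

```bash
python3 -m handwheel '[{"tx":38,"ty":-3.5,"tz":0,"roll":0},{"tx":38,"ty":-3.5,"tz":0,"roll":0},{"tx":38,"ty":-3.5,"tz":0,"roll":0},{"tx":38,"ty":-3.5,"tz":0,"roll":0},{"tx":38,"ty":-3.5,"tz":0,"roll":0},{"tx":38,"ty":-3.5,"tz":0,"roll":0},{"tx":38,"ty":-3.5,"tz":0,"roll":0},{"tx":38,"ty":-3.5,"tz":0,"roll":0},{"tx":38,"ty":-3.5,"tz":0,"roll":0},{"tx":38,"ty":-3.5,"tz":0,"roll":0},{"tx":38,"ty":-3.5,"tz":0,"roll":0},{"tx":38,"ty":-3.5,"tz":0,"roll":0}]' 48 >/dev/null; python3 -m handwheel '[{"tx":38,"ty":-3.5,"tz":0,"roll":0},{"tx":38,"ty":-3.5,"tz":0,"roll":0},{"tx":0,"ty":0,"tz":0,"roll":0},{"tx":0,"ty":0,"tz":0,"roll":0},{"tx":0,"ty":0,"tz":0,"roll":0}]'; python3 -c "
from h import *
plan(564,357.6,100,-18.2)
T=wristT();im,d=optics.get_image('wrist');cv2.imwrite('pics/w6.png',im[:,:,::-1]);W=world('wrist',d,T)
for a,b in ((.064,.085),(.02,.085)):
  w=(d>.05)&(W[...,2]<b)&(W[...,2]>a)&(np.hypot(W[...,0]-.564,W[...,1]-.358)<.03);print(w.sum(),rect(W[w][:,:2]),W[w].mean(0),W[w][:,2].max())"
```

```text
t: 20.73
tool_pos: [0.5601, 0.3464, 0.1759]
tool_rot: [-2.518, -1.819, -0.022]
contact_force: [0.3, 0.1, 0.0]
opening: 0.0482
grip_force: 0.0
t 20.73 pos [560.1 346.4 175.9] yaw -18.3 tilt 2.15 open 48.2 grip 0.0 F [0.3 0.1 0. ] q6 0.74
 shift now [ 9.4  1.7 76.2] roll -0.002 shift after roll [ 9.4  1.7 76.2]
358 (array([563.6, 357.4]), array([15.7, 16.1]), -17.9) [0.56396334 0.35770376 0.06897053] 0.07149951413493058
751 (array([564.5, 358.9]), array([18.8, 22.8]), 66.4) [0.5650864  0.36063413 0.05721424] 0.07149951413493058
```

View pics/w6.png

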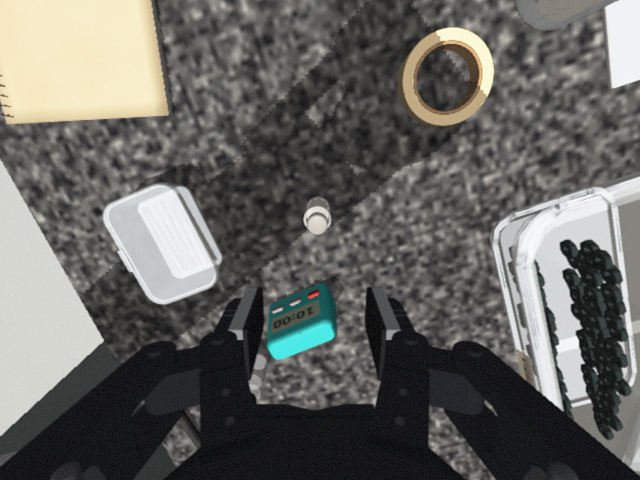

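```bash
python3 -m handwheel '[{"tx":6.5,"ty":2.5,"tz":0,"roll":0},{"tx":0,"ty":0,"tz":30,"roll":0},{"tx":0,"ty":0,"tz":20,"roll":0},{"tx":0,"ty":0,"tz":0,"roll":0},{"tx":0,"ty":0,"tz":0,"roll":0},{"tx":0,"ty":0,"tz":0,"roll":0}]'; python3 -c "
from h import *
plan(563.8,357.6,18,-18.2)"
```

```text
t: 21.28
tool_pos: [0.5663, 0.354, 0.13]
tool_rot: [-2.52, -1.818, -0.031]
contact_force: [0.9, 0.0, -0.5]
opening: 0.0483
grip_force: 0.0
t 21.28 pos [566.3 354.  130. ] yaw -18.4 tilt 2.26 open 48.3 grip 0.0 F [ 0.9  0.  -0.5] q6 0.74
 shift now [ -1.5  -1.7 112.1] roll -0.003 shift after roll [ -1.5  -1.7 112.1]
```

```bash
python3 -m handwheel '[{"tx":-1.5,"ty":-1.7,"tz":20,"roll":0},{"tx":0,"ty":0,"tz":25,"roll":0},{"tx":0,"ty":0,"tz":25,"roll":0},{"tx":0,"ty":0,"tz":25,"roll":0},{"tx":0,"ty":0,"tz":15,"roll":0},{"tx":0,"ty":0,"tz":0,"roll":0},{"tx":0,"ty":0,"tz":0,"roll":0}]'; python3 -c "
from h import *
plan(563.8,357.6,18,-18.2)"; python3 -m handwheel '[{"tx":0,"ty":0,"tz":0,"roll":0},{"tx":0,"ty":0,"tz":0,"roll":0},{"tx":0,"ty":0,"tz":0,"roll":0},{"tx":0,"ty":0,"tz":0,"roll":0},{"tx":0,"ty":0,"tz":0,"roll":0},{"tx":0,"ty":0,"tz":0,"roll":0},{"tx":0,"ty":0,"tz":0,"roll":0}]' 15 20; python3 -c "
from h import *
plan(563.8,357.6,18,-18.2)"
```

```text
t: 21.87
tool_pos: [0.5632, 0.3577, 0.0194]
tool_rot: [-2.519, -1.818, -0.029]
contact_force: [0.1, -0.2, 1.0]
opening: 0.0481
grip_force: 0.0
t 21.87 pos [563.2 357.7  19.4] yaw -18.3 tilt 2.24 open 48.1 grip 0.0 F [ 0.1 -0.2  1. ] q6 0.74
 shift now [0.  0.6 1.4] roll -0.002 shift after roll [0.  0.6 1.4]
t: 22.45
tool_pos: [0.5647, 0.3584, 0.0215]
tool_rot: [-2.52, -1.819, -0.036]
contact_force: [0.1, -1.0, 6.2]
opening: 0.0227
grip_force: 21.2
t 22.45 pos [564.7 358.4  21.5] yaw -18.3 tilt 2.32 open 22.7 grip 21.2 F [ 0.1 -1.   6.2] q6 0.74
 shift now [-1.2 -0.6  3.5] roll -0.002 shift after roll [-1.2 -0.6  3.5]
```

```bash
python3 -m handwheel '[{"tx":0,"ty":0,"tz":-20,"roll":0},{"tx":0,"ty":0,"tz":-40,"roll":0},{"tx":0,"ty":0,"tz":-40,"roll":0},{"tx":0,"ty":0,"tz":-30,"roll":0},{"tx":0,"ty":0,"tz":0,"roll":0},{"tx":0,"ty":0,"tz":0,"roll":0}]'; python3 -c "
from h import *
plan(543,-202,100,-18.2)"
```

```text
t: 22.95
tool_pos: [0.5652, 0.3534, 0.1525]
tool_rot: [-2.52, -1.819, -0.038]
contact_force: [-0.9, 0.6, -1.1]
opening: 0.0223
grip_force: 20.7
t 22.95 pos [565.2 353.4 152.5] yaw -18.3 tilt 2.37 open 22.3 grip 20.7 F [-0.9  0.6 -1.1] q6 0.74
 shift now [-535.8  154.2   29.5] roll -0.002 shift after roll [-536.1  153.    29.5]
```

```bash
python3 -m handwheel '[{"tx":-38,"ty":11,"tz":-1,"roll":0},{"tx":-38,"ty":11,"tz":-1,"roll":0},{"tx":-38,"ty":11,"tz":-1,"roll":0},{"tx":-38,"ty":11,"tz":-1,"roll":0},{"tx":-38,"ty":11,"tz":-1,"roll":0},{"tx":-38,"ty":11,"tz":-1,"roll":0},{"tx":-38,"ty":11,"tz":-1,"roll":0},{"tx":-38,"ty":11,"tz":-1,"roll":0},{"tx":-38,"ty":11,"tz":-1,"roll":0},{"tx":-38,"ty":11,"tz":-1,"roll":0},{"tx":-38,"ty":11,"tz":-1,"roll":0},{"tx":-38,"ty":11,"tz":-1,"roll":0}]' >/dev/null; python3 -m handwheel '[{"tx":-38,"ty":11,"tz":0,"roll":0},{"tx":-38,"ty":10,"tz":0,"roll":0},{"tx":0,"ty":0,"tz":0,"roll":0},{"tx":0,"ty":0,"tz":0,"roll":0},{"tx":0,"ty":0,"tz":0,"roll":0}]'; python3 -c "
from h import *
plan(543,-202,27,-18.2)
T=wristT();im,d=optics.get_image('wrist');cv2.imwrite('pics/w7.png',im[:,:,::-1])
print(ctrl.get_obs()['q'].round(2))"
```

```text
t: 24.37
tool_pos: [0.5403, -0.1998, 0.1376]
tool_rot: [-2.517, -1.816, -0.027]
contact_force: [-0.3, 0.8, -0.6]
opening: 0.0223
grip_force: 20.7
t 24.37 pos [ 540.3 -199.8  137.6] yaw -18.4 tilt 2.38 open 22.3 grip 20.7 F [-0.3  0.8 -0.6] q6 -0.19
 shift now [ -5.3   5.5 110.4] roll -0.003 shift after roll [ -5.3   5.5 110.4]
[-0.5   0.03  1.8   0.03  1.34 -0.19]
```

View pics/w7.png

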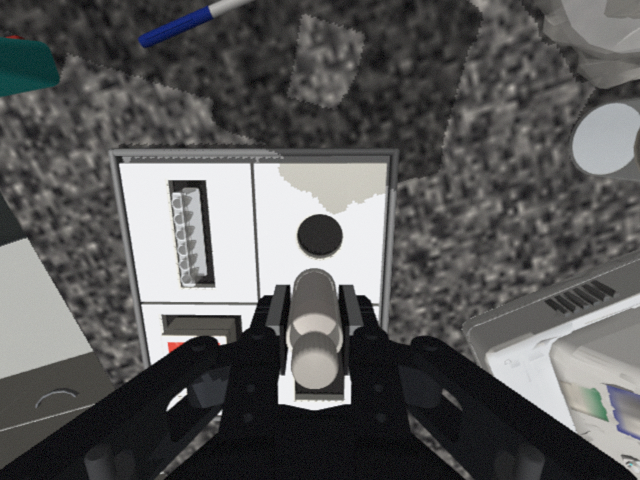

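The bottle is held, and its round recess is at px (321,235). I'll cast a ray to check the recess position while descending most of the way.

```bash
python3 -c "
from h import *
print(ray('wrist',[[321,236]],.014,wristT())*1000)"; python3 -m handwheel '[{"tx":-5.3,"ty":5.5,"tz":10,"roll":0},{"tx":0,"ty":0,"tz":25,"roll":0},{"tx":0,"ty":0,"tz":25,"roll":0},{"tx":0,"ty":0,"tz":20,"roll":0},{"tx":0,"ty":0,"tz":0,"roll":0},{"tx":0,"ty":0,"tz":0,"roll":0},{"tx":0,"ty":0,"tz":0,"roll":0}]'; python3 -c "
from h import *
plan(543,-202,27,-18.2)"
```

```text
[[ 542.97962413 -202.21886127]]
t: 25.0
tool_pos: [0.5453, -0.204, 0.06]
tool_rot: [-2.519, -1.821, -0.03]
contact_force: [-0.6, -0.3, 1.1]
opening: 0.0224
grip_force: 20.7
t 25.0 pos [ 545.3 -204.    60. ] yaw -18.3 tilt 2.19 open 22.4 grip 20.7 F [-0.6 -0.3  1.1] q6 -0.19
 shift now [ 0.  -2.3 33. ] roll -0.001 shift after roll [ 0.  -2.3 33. ]
```

```bash
python3 -m handwheel '[{"tx":0,"ty":-2.3,"tz":10,"roll":0},{"tx":0,"ty":0,"tz":10,"roll":0},{"tx":0,"ty":0,"tz":7,"roll":0},{"tx":0,"ty":0,"tz":5,"roll":0},{"tx":0,"ty":0,"tz":0,"roll":0},{"tx":0,"ty":0,"tz":0,"roll":0}]'; python3 -c "
from h import *
plan(543,-202,26,-18.2)"
```

```text
t: 25.5
tool_pos: [0.5421, -0.2023, 0.027]
tool_rot: [-2.519, -1.819, -0.029]
contact_force: [-0.1, -0.0, 0.6]
opening: 0.0224
grip_force: 20.8
t 25.5 pos [ 542.1 -202.3   27. ] yaw -18.3 tilt 2.24 open 22.4 grip 20.8 F [-0.1 -0.   0.6] q6 -0.2
 shift now [0.5 0.8 1. ] roll -0.002 shift after roll [0.5 0.8 1. ]
```

```bash
python3 -m handwheel '[{"tx":0,"ty":0.6,"tz":1,"roll":0},{"tx":0,"ty":0,"tz":0,"roll":0},{"tx":0,"ty":0,"tz":0,"roll":0}]'|grep -E "force|pos"; python3 -m handwheel '[{"tx":0,"ty":0,"tz":1,"roll":0},{"tx":0,"ty":0,"tz":0,"roll":0},{"tx":0,"ty":0,"tz":0,"roll":0}]'|grep -E "force|pos"
```

```text
tool_pos: [0.5425, -0.2024, 0.0269]
contact_force: [-3.1, -0.0, 5.9]
grip_force: 21.3
tool_pos: [0.5425, -0.2025, 0.0268]
contact_force: [-4.8, 2.3, 11.0]
grip_force: 21.9
```

Contact with the floor: the z force rose and the tip stopped. I'll back off 1 mm, open gently and lift.

```bash
python3 -m handwheel '[{"tx":0,"ty":0,"tz":-1.5,"roll":0},{"tx":0,"ty":0,"tz":0,"roll":0}]' >/dev/null; python3 -m handwheel '[{"tx":0,"ty":0,"tz":0,"roll":0},{"tx":0,"ty":0,"tz":0,"roll":0},{"tx":0,"ty":0,"tz":0,"roll":0},{"tx":0,"ty":0,"tz":0,"roll":0},{"tx":0,"ty":0,"tz":-10,"roll":0},{"tx":0,"ty":0,"tz":-30,"roll":0},{"tx":0,"ty":0,"tz":-40,"roll":0},{"tx":0,"ty":0,"tz":-40,"roll":0},{"tx":0,"ty":0,"tz":-20,"roll":0},{"tx":0,"ty":0,"tz":0,"roll":0},{"tx":0,"ty":0,"tz":0,"roll":0}]' 42; python3 -c "
from h import *
plan(471.5,84.5,130,-22)
T=wristT();im,d=optics.get_image('wrist');cv2.imwrite('pics/w8.png',im[:,:,::-1]);W=world('wrist',d,T)
w=(d>.05)&(W[...,2]<.09)&(W[...,2]>.07)&(np.hypot(W[...,0]-.543,W[...,1]+.202)<.03);print(w.sum(),rect(W[w][:,:2]),np.median(W[w][:,2]))"
```

```text
t: 27.08
tool_pos: [0.5445, -0.2085, 0.1693]
tool_rot: [-2.523, -1.821, -0.032]
contact_force: [-0.2, -0.6, -0.4]
opening: 0.0419
grip_force: 0.0
t 27.08 pos [ 544.5 -208.5  169.3] yaw -18.3 tilt 2.09 open 41.9 grip 0.0 F [-0.2 -0.6 -0.4] q6 -0.19
 shift now [ 253.6 -160.9   50.1] roll 0.064 shift after roll [ 242.8 -176.8   50.1]
387 (array([ 542.4, -203.8]), array([15.8, 16.5]), 25.1) 0.07515407004872976
```

View pics/w8.png

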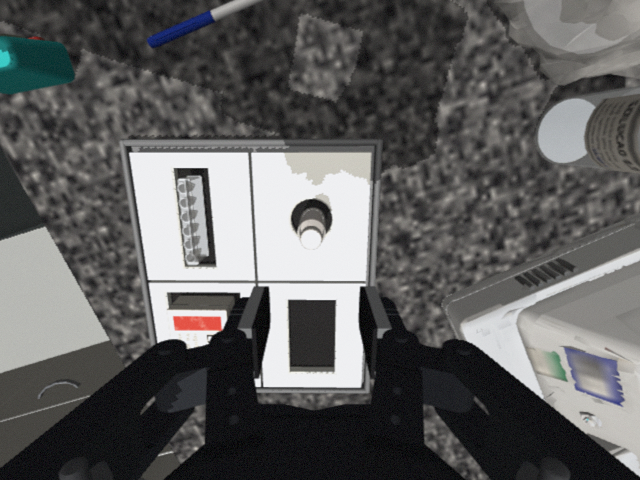

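The bottle stands in the round recess: cap at px (311,237), top at 75 mm. Now the timer.

```bash
python3 -m handwheel '[{"tx":0,"ty":0,"tz":0,"roll":0.064},{"tx":30,"ty":-22,"tz":0,"roll":0},{"tx":30,"ty":-22,"tz":0,"roll":0},{"tx":30,"ty":-22,"tz":0,"roll":0},{"tx":30,"ty":-22,"tz":0,"roll":0},{"tx":30,"ty":-22,"tz":0,"roll":0},{"tx":30,"ty":-22,"tz":0,"roll":0},{"tx":30,"ty":-22,"tz":0,"roll":0},{"tx":15,"ty":-14,"tz":0,"roll":0},{"tx":0,"ty":0,"tz":0,"roll":0},{"tx":0,"ty":0,"tz":0,"roll":0},{"tx":0,"ty":0,"tz":0,"roll":0}]' 58; python3 -c "
from h import *
T=wristT();im,d=optics.get_image('wrist');cv2.imwrite('pics/w9.png',im[:,:,::-1]);W=world('wrist',d,T)
for a,b in ((.055,.075),(.01,.075)):
  w=(d>.05)&(W[...,2]<b)&(W[...,2]>a)&(np.hypot(W[...,0]-.4715,W[...,1]-.085)<.05);w[400:]=0;print(w.sum(),rect(W[w][:,:2]),W[w].mean(0).round(4))
plan(471.5,84.5,18,-22)"
```

```text
t: 28.13
tool_pos: [0.4713, 0.0631, 0.176]
tool_rot: [-2.575, -1.736, -0.023]
contact_force: [0.5, -0.4, 0.7]
opening: 0.0579
grip_force: 0.0
2080 (array([472.3,  82.5]), array([21.6, 66.1]), -21.5) [0.4733 0.0839 0.059 ]
2735 (array([467.9,  84.5]), array([31.3, 67. ]), -21.7) [0.4715 0.0871 0.0534]
t 28.18 pos [471.6  62.8 176.3] yaw -22.0 tilt 2.24 open 58.2 grip 0.0 F [-0.6  1.4 -0.9] q6 0.33
 shift now [ 14.8  -4.9 159. ] roll -0.001 shift after roll [ 14.8  -4.9 159. ]
```

View pics/w9.png

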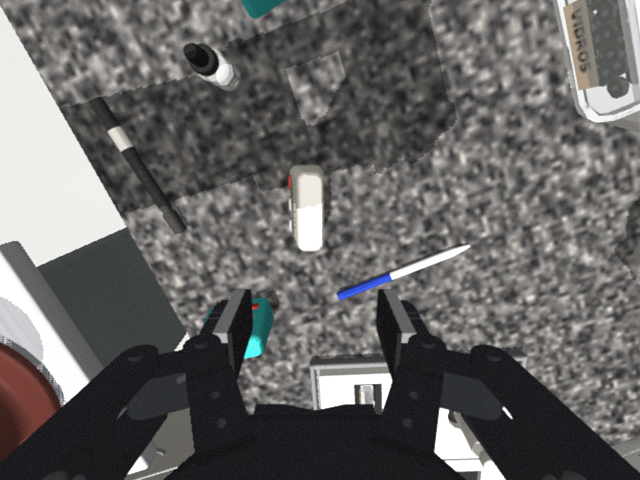

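The white timer is at px (307,210) with clear space on both sides. I'll descend to it.

```bash
python3 -m handwheel '[{"tx":15.3,"ty":-6,"tz":0,"roll":0},{"tx":0,"ty":0,"tz":30,"roll":0},{"tx":0,"ty":0,"tz":30,"roll":0},{"tx":0,"ty":0,"tz":20,"roll":0},{"tx":0,"ty":0,"tz":0,"roll":0},{"tx":0,"ty":0,"tz":0,"roll":0},{"tx":0,"ty":0,"tz":0,"roll":0}]'; python3 -c "
from h import *
plan(470,84.3,18,-22)"
```

```text
t: 28.77
tool_pos: [0.4729, 0.0823, 0.0994]
tool_rot: [-2.577, -1.736, -0.029]
contact_force: [0.2, -0.3, -0.1]
opening: 0.058
grip_force: 0.0
t 28.77 pos [472.9  82.3  99.4] yaw -22.1 tilt 2.22 open 58.0 grip 0.0 F [ 0.2 -0.3 -0.1] q6 0.37
 shift now [-2.1 -1.9 81.4] roll -0.001 shift after roll [-2.1 -1.9 81.4]
```

```bash
python3 -m handwheel '[{"tx":-2,"ty":-2,"tz":20,"roll":0},{"tx":0,"ty":0,"tz":25,"roll":0},{"tx":0,"ty":0,"tz":20,"roll":0},{"tx":0,"ty":0,"tz":15,"roll":0},{"tx":0,"ty":0,"tz":0,"roll":0},{"tx":0,"ty":0,"tz":0,"roll":0}]'; python3 -c "
from h import *
plan(470,84.3,18,-22)"; python3 -m handwheel '[{"tx":0,"ty":0,"tz":0,"roll":0},{"tx":0,"ty":0,"tz":0,"roll":0},{"tx":0,"ty":0,"tz":0,"roll":0},{"tx":0,"ty":0,"tz":0,"roll":0},{"tx":0,"ty":0,"tz":0,"roll":0},{"tx":0,"ty":0,"tz":0,"roll":0},{"tx":0,"ty":0,"tz":0,"roll":0}]' 15 25; python3 -c "
from h import *
plan(470,84.3,18,-22)"
```

```text
t: 29.27
tool_pos: [0.4697, 0.0848, 0.0193]
tool_rot: [-2.577, -1.737, -0.028]
contact_force: [-0.0, 0.4, 0.6]
opening: 0.058
grip_force: 0.0
t 29.27 pos [469.7  84.8  19.3] yaw -22.0 tilt 2.22 open 58.0 grip 0.0 F [-0.   0.4  0.6] q6 0.36
 shift now [-0.4  0.5  1.3] roll -0.0 shift after roll [-0.4  0.5  1.3]
t: 29.85
tool_pos: [0.4707, 0.0849, 0.0204]
tool_rot: [-2.577, -1.738, -0.032]
contact_force: [-0.3, -1.8, 5.9]
opening: 0.0275
grip_force: 25.2
t 29.85 pos [470.7  84.9  20.4] yaw -22.0 tilt 2.2 open 27.5 grip 25.2 F [-0.3 -1.8  5.9] q6 0.36
 shift now [-0.9 -0.4  2.4] roll 0.0 shift after roll [-0.9 -0.4  2.4]
```

```bash
python3 -m handwheel '[{"tx":0,"ty":0,"tz":-20,"roll":0},{"tx":0,"ty":0,"tz":-40,"roll":0},{"tx":0,"ty":0,"tz":-40,"roll":0},{"tx":0,"ty":0,"tz":-40,"roll":0},{"tx":0,"ty":0,"tz":0,"roll":-0.066},{"tx":0,"ty":0,"tz":0,"roll":0},{"tx":0,"ty":0,"tz":0,"roll":0}]'; python3 -c "
from h import *
plan(503.5,-319.5,140,-18.2)"
```

```text
t: 30.43
tool_pos: [0.469, 0.0796, 0.1579]
tool_rot: [-2.519, -1.819, -0.028]
contact_force: [-0.5, 0.2, -1.8]
opening: 0.0274
grip_force: 24.7
t 30.43 pos [469.   79.6 157.9] yaw -18.3 tilt 2.24 open 27.4 grip 24.7 F [-0.5  0.2 -1.8] q6 0.3
 shift now [-368.5  158.3    2.2] roll -0.002 shift after roll [-368.7  157.7    2.2]
```

```bash
python3 -m handwheel '[{"tx":-33.5,"ty":14.3,"tz":0,"roll":0},{"tx":-33.5,"ty":14.3,"tz":0,"roll":0},{"tx":-33.5,"ty":14.3,"tz":0,"roll":0},{"tx":-33.5,"ty":14.3,"tz":0,"roll":0},{"tx":-33.5,"ty":14.3,"tz":0,"roll":0},{"tx":-33.5,"ty":14.3,"tz":0,"roll":0},{"tx":-33.5,"ty":14.3,"tz":0,"roll":0},{"tx":-33.5,"ty":14.3,"tz":0,"roll":0},{"tx":-33.5,"ty":14.3,"tz":0,"roll":0},{"tx":-33.5,"ty":14.3,"tz":0,"roll":0},{"tx":-33.5,"ty":14.3,"tz":0,"roll":0},{"tx":0,"ty":0,"tz":0,"roll":0}]' >/dev/null;python3 -m handwheel '[{"tx":0,"ty":0,"tz":0,"roll":0},{"tx":0,"ty":0,"tz":0,"roll":0}]'; python3 -c "
from h import *
plan(503.5,-319.5,60,-18.2)
T=wristT();im,d=optics.get_image('wrist');cv2.imwrite('pics/w10.png',im[:,:,::-1])"
```

```text
t: 31.6
tool_pos: [0.5023, -0.3181, 0.1399]
tool_rot: [-2.515, -1.817, -0.027]
contact_force: [-0.4, -0.2, -0.3]
opening: 0.0273
grip_force: 24.7
t 31.6 pos [ 502.3 -318.1  139.9] yaw -18.3 tilt 2.46 open 27.3 grip 24.7 F [-0.4 -0.2 -0.3] q6 -0.39
 shift now [-4.   3.2 79.8] roll -0.001 shift after roll [-4.   3.2 79.8]
```

View pics/w10.png

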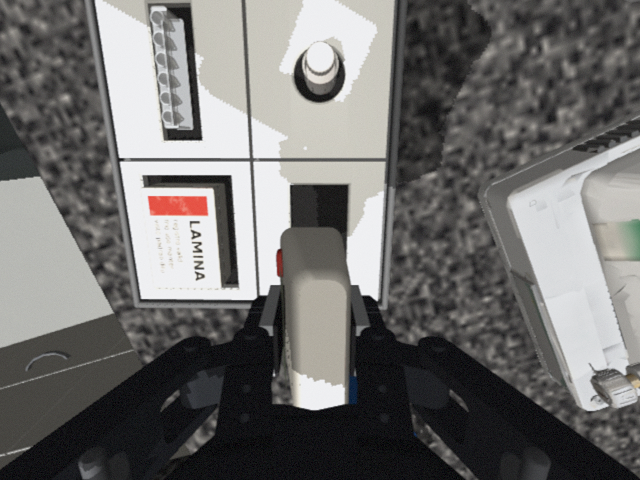

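The timer is held upright. Its recess's far edge is at row 184, columns 291–349. I'll check the centre and lower it.

```bash
python3 -c "
from h import *
print(ray('wrist',[[291,184],[349,184]],.016,wristT()).mean(0)*1000-42*np.array([.312,.95]))"; python3 -m handwheel '[{"tx":-4,"ty":3.2,"tz":10,"roll":0},{"tx":0,"ty":0,"tz":25,"roll":0},{"tx":0,"ty":0,"tz":25,"roll":0},{"tx":0,"ty":0,"tz":20,"roll":0},{"tx":0,"ty":0,"tz":0,"roll":0},{"tx":0,"ty":0,"tz":0,"roll":0},{"tx":0,"ty":0,"tz":0,"roll":0}]'; python3 -c "
from h import *
plan(503.5,-319.5,27,-18.2)"
```

```text
[ 504.30882951 -319.0000895 ]
t: 32.23
tool_pos: [0.5056, -0.3209, 0.0633]
tool_rot: [-2.518, -1.823, -0.029]
contact_force: [0.4, -0.1, 0.1]
opening: 0.0269
grip_force: 24.7
t 32.23 pos [ 505.6 -320.9   63.3] yaw -18.2 tilt 2.17 open 26.9 grip 24.7 F [ 0.4 -0.1  0.1] q6 -0.39
 shift now [-0.5 -1.9 36.3] roll 0.001 shift after roll [-0.5 -1.9 36.3]
```

```bash
python3 -m handwheel '[{"tx":-0.5,"ty":-1.5,"tz":12,"roll":0},{"tx":0,"ty":0,"tz":12,"roll":0},{"tx":0,"ty":0,"tz":8,"roll":0},{"tx":0,"ty":0,"tz":4,"roll":0},{"tx":0,"ty":0,"tz":0,"roll":0},{"tx":0,"ty":0,"tz":0,"roll":0}]'|grep -E "force|pos"; python3 -m handwheel '[{"tx":0,"ty":0,"tz":1,"roll":0},{"tx":0,"ty":0,"tz":0,"roll":0},{"tx":0,"ty":0,"tz":0,"roll":0}]'|grep -E "force|pos"
```

```text
tool_pos: [0.5029, -0.3194, 0.0264]
contact_force: [-1.5, 1.0, 3.1]
grip_force: 25.3
tool_pos: [0.503, -0.3195, 0.0263]
contact_force: [-3.8, 2.0, 7.9]
grip_force: 26.4
```

On the floor. I'll release, lift and inspect.

```bash
python3 -m handwheel '[{"tx":0,"ty":0,"tz":-1,"roll":0},{"tx":0,"ty":0,"tz":0,"roll":0}]' >/dev/null; python3 -m handwheel '[{"tx":0,"ty":0,"tz":0,"roll":0},{"tx":0,"ty":0,"tz":0,"roll":0},{"tx":0,"ty":0,"tz":0,"roll":0},{"tx":0,"ty":0,"tz":0,"roll":0},{"tx":0,"ty":0,"tz":-10,"roll":0},{"tx":0,"ty":0,"tz":-30,"roll":0},{"tx":0,"ty":0,"tz":-40,"roll":0},{"tx":0,"ty":0,"tz":-40,"roll":0},{"tx":0,"ty":0,"tz":-40,"roll":0},{"tx":0,"ty":0,"tz":0,"roll":0}]' 50; python3 -m handwheel '[{"tx":-40,"ty":0,"tz":0,"roll":0},{"tx":-40,"ty":0,"tz":0,"roll":0},{"tx":-40,"ty":0,"tz":0,"roll":0},{"tx":0,"ty":0,"tz":0,"roll":0},{"tx":0,"ty":0,"tz":0,"roll":0},{"tx":0,"ty":0,"tz":0,"roll":0}]'; python3 -c "
from h import *
T=wristT();im,d=optics.get_image('wrist');cv2.imwrite('pics/w11.png',im[:,:,::-1]);W=world('wrist',d,T)
def f(n,x,y,r,a,b,W=W,d=d):
  w=(d>.05)&(W[...,2]<b)&(W[...,2]>a)&(np.hypot(W[...,0]-x,W[...,1]-y)<r)
  if w.sum()>8: print(n,w.sum(),rect(W[w][:,:2]),W[w].mean(0).round(4),np.percentile(W[w][:,2],[50,98]).round(4))
f('timer',.5035,-.3195,.05,.055,.09);f('bottle',.543,-.202,.03,.066,.09);f('slide',.402,-.2855,.06,.028,.045);f('strip',.4405,-.168,.05,.025,.045)
im,d=optics.get_image('top');W=world('top',d);f('drop',.4445,.211,.03,.012,.1,W,d);f('lid',.4245,.376,.08,.03,.1,W,d)"
```

```text
t: 33.98
tool_pos: [0.5081, -0.3294, 0.1983]
tool_rot: [-2.531, -1.832, -0.036]
contact_force: [1.0, -0.5, 2.0]
opening: 0.0498
grip_force: 0.0
t: 34.48
tool_pos: [0.4664, -0.4394, 0.1821]
tool_rot: [-2.518, -1.82, -0.03]
contact_force: [0.6, 0.4, 0.9]
opening: 0.0499
grip_force: 0.0
timer 3100 (array([ 504.2, -321.9]), array([25.3, 66.3]), -18.0) [ 0.5054 -0.322   0.0645] [0.0651 0.0669]
slide 8087 (array([ 402. , -284.9]), array([57. , 82.3]), -18.3) [ 0.4037 -0.2842  0.0365] [0.0366 0.0382]
drop 100 (array([444.8, 211.9]), array([17.3, 22.5]), 38.7) [0.4435 0.2104 0.0579] [0.0615 0.0915]
lid 1127 (array([424.5, 375.9]), array([ 74.6, 102.1]), 2.7) [0.4256 0.3747 0.0478] [0.0479 0.0543]
```

View pics/w11.png

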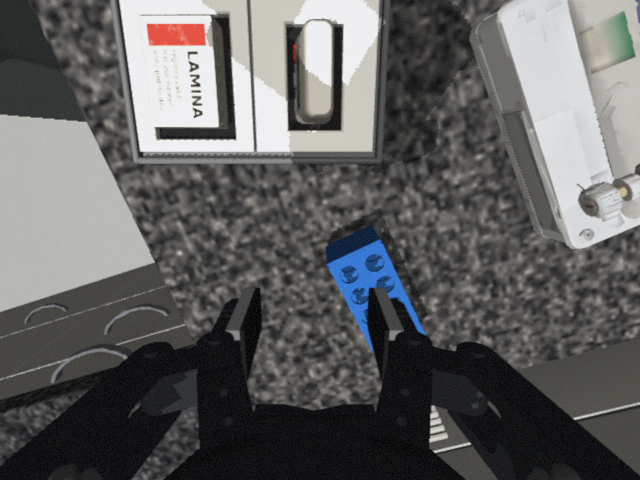

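The timer is seated at px (315,75), top at 66 mm, and the slide box is unchanged. The dropper bottle and lidded box haven't moved. I'm handing in.

```bash
python3 -c "
from station import ctrl
print(ctrl.finish_job())"
```

```text
the job is handed in; nothing more can be done
None
```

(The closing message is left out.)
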